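# Lever open the stuck lid of the rock-sample case

## Robot

A 7-joint arm with a two-finger parallel gripper is mounted at the origin on the work surface; the furniture and walls round the work are solid. World frame = base frame: x ahead of the robot, y to its left, z up, the work surface at z = 0. Lengths are in m, angles in rad, forces in N, time in s.
With the tool pointing down it reaches from about 0.425 to 1.025 m from the base axis. Payload 9.4 kg.
Tool frame: the origin (TCP) lies midway between the tips of the shut fingers; the grasp point (between the pads) lies 19 mm behind it; x points along the fingers, y is the direction in which the jaws open and shut, and the axes are right-handed (so a half turn about x gives the same grasp; the last joint's range is limited). The gripper opens to 85 mm and grips with 20 to 120 N. Pads are 22 mm wide; open, the fingers measure 114 mm over their backs; the gripper's body (76 mm by 85 mm) begins 54 mm behind the grasp point. The pads swing forward as they close: fully open they stand 13 mm farther back than shut.
Start: joints at [1.049, 0.599, -0.003, 1.599, 0.002, 0.943, -0.08], TCP at [0.312, -0.654, 0.231] pointing down, gripper open.
Joint ranges: [-2.57, 2.57], [-0.35, 1.97], [-1.29, 1.29], [0.11, 2.56], [-1.05, 4.19], [0.11, 1.86], [-2.63, 2.63]. Speed limits (rad/s): [2.22, 2.22, 3.01, 3.01, 3.14, 3.14, 3.14].

## Interface

Orientations are given as a rotation vector (axis times angle).
In Python, from cell import robot, cams gives the robot as it stands.
- The arm moves only by the shell command python3 -m creep 'ROWS' [FORCE]. ROWS is a JSON object of lists of equal length, an entry for each row: "xyz": the shift along the tool's x, y, z in mm, a list of three; "rotation": the turn, a rotation vector about the tool's x, y, z in rad, a list of three; "gripper": the closure, from 0 (fully open) to 1 (shut). In form: {"xyz": [[tx, ty, tz], ...], "rotation": [[rx, ry, rz], ...], "gripper": [gripper, ...]}. A call has 1 to 20 rows; each row shifts and turns the commanded pose from where the row before left it, along the tool's axes as they then stand; what a row does not reach is not made up. A row lasts 1/12 s, in which the tool goes at most 41.7 mm and 7.16 degrees, less where a joint would pass 70% of its speed; a pose out of reach is approached as far as the arm can. A call with a gripper value outside its range is refused whole. The fingers move at their own pace and stop on an object; FORCE is the grip in N (left out, the last holds). Time passes only in rows, so rows that do not move let the fingers close. It gives the time, the measured TCP pose, the force and the opening at its end, in the units of the state.
- robot.read_state(): the state, without advancing time (a new reading comes with each control period).
- cams.camera(name): name is "scene" or "top" or "wrist"; returns a dict with "pixels" (384x512x3 uint8, red, green, blue), "z_map" (384x512 float32, m along the optical axis (not along the pixel's ray), 0 where there is no reading), "fx", "fy", "cx", "cy" (pixels), "world_from_camera" (4x4, takes a point from camera to world coordinates); the wrist camera has in their place "T_tool_cam" (4x4, takes a point from camera to tool coordinates, whose origin is the TCP and whose axes are the tool frame's). Camera axes: x right, y up, looking along -z (the intrinsics and any distortion apply to the point x, -y, -z); pixel columns grow to the right and rows downward; lengths in m; the calibration is good to about 2 mm. A picture is of the moment at which its call begins: read the wrist's pose just before it.
- robot.hand_in(): hands the job in, once; it reports no verdict.
The state is a dict: "time": time; "joints": joint angles; "qvel": joint speeds; "effort": joint torques, N m; "tool_pos": TCP position; "orientation": TCP orientation; "wrist_force": force on the tool from outside, world axes, zero at the start; "moment": the same for the moment, N m; "gripper_width": finger opening in m.
Only numpy, scipy, OpenCV 4.12 (cv2) and the standard library are available. Lean on these libraries where they do the work, as an engineer would, in place of code of your own. Each camera call takes 0.05 s, during which the arm holds its last target.

## Task

The lid of the wooden rock-sample case is held shut by stiff catches: take the flat spatula, which stands on edge in its rack, lay it flat on the bench, let go, and take it again across its width so that the blade lies level. Work the blade into the notch in the middle of the case's front, lever the lid off its catches with it, then swing the lid right back until it stays open by itself. Leave the spatula lying flat on the bench, and do not disturb the hand lens, the jar or the dropper bottle.

Things in the scene. Friction and masses are not known exactly. Their poses are not given: they have to be found in the camera images.
- spatula_mid (a point): Centre of a straight flat spatula (palette knife), 200 mm long, 0.09 kg, both faces alike. x runs along it to the blade tip, y across its width, z through its thickness. Dark wood handle from x = -100 to +6 mm, 26 mm wide (22 mm ahead of x = -16), 11 mm thick. Balances at about x = -22 mm. Centre height: 41 mm on edge in the rack, 13 mm on edge on the bench, 5.5 mm lying flat.
- spatula_tip (a point): Middle of the square end of the spatula's stiff steel blade, 100 mm along x from the centre, same axes. The blade is 26 mm wide (y), 3 mm thick (z), about 94 mm long, at the handle's mid-thickness. Standing on its long edge on the bench, the spatula tips flat when pushed sideways near its top edge.
- rack_mid (a point): Middle of the top of a fixed light-wood tool rack, 180 x 96 mm, 43 mm tall, x along the tools. Two slotted cheeks 12 mm thick (at x = -75 and +62 mm) on an 8 mm base; slots 16 mm wide, 15 mm deep, open at the top, at y = +21 and -21 mm. The spatula starts in the +21 one, on its long edge (y vertical), blade to +x, centre at x = 0; free to grasp between the cheeks. The other is empty.
- notch (a point): Mouth of the lever notch, middle of the front face of the fixed wooden case. x: level, into the case; y: along its front; z: up. The notch is a gap 50 mm wide in the 12 mm front wall under the lid: floor 73 mm, roof (lid underside) 80 mm above the bench, this point 76.5 mm. The lid's lower front edge is bevelled: the mouth is 14 mm tall, narrowing to 7 mm at 10 mm depth.
- hinge (a point): Middle of the lid's hinge line at the rear of the case, 152 mm behind the notch, 80 mm above the bench, axes as the notch. Case: 150 mm deep, 200 mm wide, 94 mm tall with lid. The lid is a flat panel 14 mm thick reaching from here to the front face. Behind the front wall the case is empty to 43 mm from the front face; the tray beyond is 38 mm tall.
- lid (a joint): Lid angle: 0 shut, grows as it opens, stop at 1.85 rad. Ball catches hold it shut with about 14 N at its front edge and let go by 0.035 rad; a blade 38 mm in, resting on the notch floor's front edge, lifts it as the handle goes down (0.25 to 0.3 rad). Then it is light (0.18 kg, slight friction), falls shut if let go before about 1.1 rad and stays open beyond 1.6 rad.
- loupe: Black hand lens 125 mm long, loose on the bench; leave alone. Origin at the middle of its underside.
- jar: Specimen jar with a yellow lid, the single one standing between the case and the dropper bottle, 73 mm wide, 123 mm tall, loose; leave alone. Origin at the middle of its underside.
- dropper: Brown dropper bottle standing beyond the rack, 38 mm wide, 85 mm tall, loose; leave alone. Origin at the middle of its underside.
There are look-alikes about, which are no part of the job. Of the things that look like the part that bears spatula_mid, the smaller one is meant.

How it is judged:
By the outcome, as a careful person would: the job done as asked, in the order asked, and still so for the second after the job is handed in, with the robot touching nothing.
It also fails if it takes over 56 s, if anything falls off the work surface, if the arm or the gripper's body presses on something with over 40 N, if the wrist force passes 120 N, or if a joint passes its speed limit or range.

## Working session

There is one attempt and no reset: what is moved stays moved. The work goes in short steps, Python scripts to look and compute and a shell command to move; the robot and the scene stay as the last step left them, time stands still between calls to the robot, and variables do not carry over. Pictures are saved under pics/ and viewed, and the job is handed in when it is done.

```bash
ls -la; mkdir -p pics
python3 - <<'E'
from cell import robot,cams
import cv2,numpy as np
print(robot.read_state())
for n in ["scene","top","wrist"]:
    c=cams.camera(n)
    cv2.imwrite(f"pics/{n}0.png",c["pixels"][:,:,::-1]); np.savez(f"pics/{n}0.npz",**c)
    print(n,c["fx"],c["fy"],c["cx"],c["cy"],[k for k in c],c.get("world_from_camera",c.get("T_tool_cam")))
E
```

```text
total 12
drwxr-xr-x  3 agent agent 4096 Dec  7 15:10 .
drwxr-xr-x 23 root  root  4096 Dec  7 15:10 ..
drwxr-xr-x  2 agent agent 4096 Dec  7 15:10 pics
{'time': 0.0, 'joints': array([ 1.04931799,  0.60012289, -0.00252135,  1.60014152,  0.00179782,
        0.94290869, -0.0797669 ]), 'qvel': array([ 2.51474453e-03,  2.10590933e-04,  2.78471292e-04, -9.15827854e-05,
       -1.82141511e-03,  1.67026504e-03, -1.18047818e-03]), 'effort': array([-3.53225214e-04, -7.76453447e+01,  1.56489026e+00, -2.58012986e+01,
        1.23319632e-02,  9.02049767e-03, -1.82809970e-05]), 'tool_pos': array([ 0.31170228, -0.65404076,  0.23041474]), 'orientation': array([ 1.97492359,  0.44829423, -1.97593161]), 'wrist_force': array([ 0.22387252, -0.69460859, -0.48497251]), 'moment': array([ 0.00764789,  0.01958143, -0.02343856]), 'gripper_width': 0.08535043319186136}
scene 492.01032795073564 492.01032795073564 258.3518395876927 193.73106117249247 ['pixels', 'z_map', 'fx', 'fy', 'cx', 'cy', 'world_from_camera'] [[-0.75229728  0.31097121 -0.5808147  -0.32712794]
 [-0.65879862 -0.36278652  0.65906777  0.93225373]

[... 221 characters left out ...]
cy', 'world_from_camera'] [[-2.24022374e-02  9.85569532e-01 -1.67782115e-01  2.91575942e-01]
 [-9.99748687e-01 -2.19437061e-02  4.58665849e-03  3.40810943e-03]
 [ 8.38709440e-04  1.67842700e-01  9.85813433e-01  1.43531375e+00]
 [ 0.00000000e+00  0.00000000e+00  0.00000000e+00  1.00000000e+00]]
wrist 324.1234656951638 324.1234656951638 259.3718236449383 190.61568844949252 ['pixels', 'z_map', 'fx', 'fy', 'cx', 'cy', 'T_tool_cam'] [[ 6.06895435e-04  3.24684252e-01 -9.45822271e-01 -1.44024133e-01]
 [ 9.99999731e-01  1.93408318e-04  7.08052588e-04  1.29648721e-03]
 [ 4.12823419e-04 -9.45822446e-01 -3.24684047e-01 -8.30517122e-02]
 [ 0.00000000e+00  0.00000000e+00  0.00000000e+00  1.00000000e+00]]
```

View pics/scene0.png

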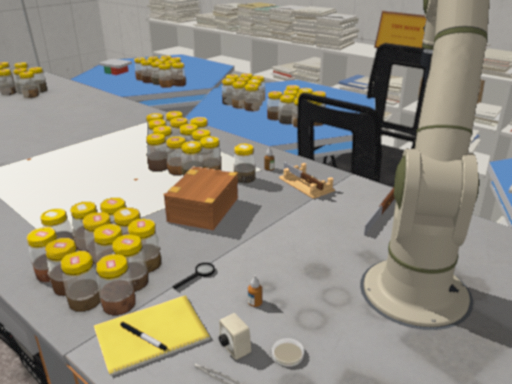

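View pics/top0.png

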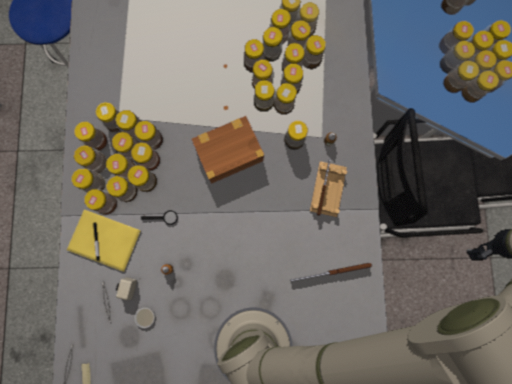

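View pics/wrist0.png

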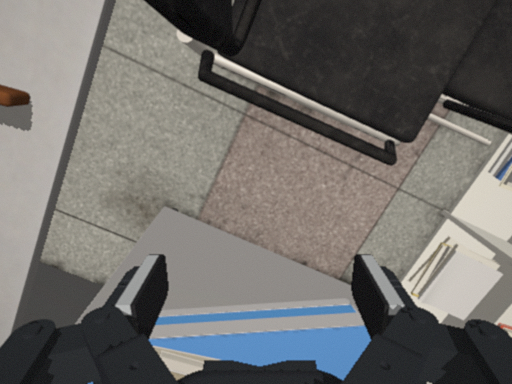

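```bash
cat > h.py <<'E'
import numpy as np,cv2
from scipy.spatial.transform import Rotation as R
def load(n): return dict(np.load(f"pics/{n}.npz"))
def px2w(c,u,v,z=None,depth=None,T=None):
    """intersect pixel ray with height z, or use depth"""
    T=c["world_from_camera"] if T is None else T
    d=np.array([(u-c["cx"])/c["fx"],-(v-c["cy"])/c["fy"],-1.])
    dw=T[:3,:3]@d;o=T[:3,3]
    if z is not None: return o+dw*(z-o[2])/dw[2]
    if depth is None: depth=c["z_map"][int(round(v)),int(round(u))]
    return o+dw*depth
def w2px(c,p,T=None):
    T=c["world_from_camera"] if T is None else T
    q=np.linalg.inv(T)@np.r_[p,1]
    return c["cx"]+c["fx"]*q[0]/-q[2], c["cy"]-c["fy"]*q[1]/-q[2]
def crop(c,u0,v0,u1,v1,s,name):
    im=c["pixels"][v0:v1,u0:u1,::-1]
    cv2.imwrite("pics/"+name,cv2.resize(im,None,fx=s,fy=s,interpolation=cv2.INTER_CUBIC))
def cloud(c,T=None):
    T=c["world_from_camera"] if T is None else T
    z=c["z_map"];v,u=np.mgrid[:z.shape[0],:z.shape[1]]
    P=np.stack([(u-c["cx"])/c["fx"]*z,-(v-c["cy"])/c["fy"]*z,-z],-1)
    return P@T[:3,:3].T+T[:3,3]
E
python3 - <<'E'
from h import *
t=load("top0");s=load("scene0")
crop(t,180,100,360,230,4.4,"tc.png")
crop(s,150,130,350,270,4,"sc.png")
E
```

```text
(no output)
```

View pics/tc.png

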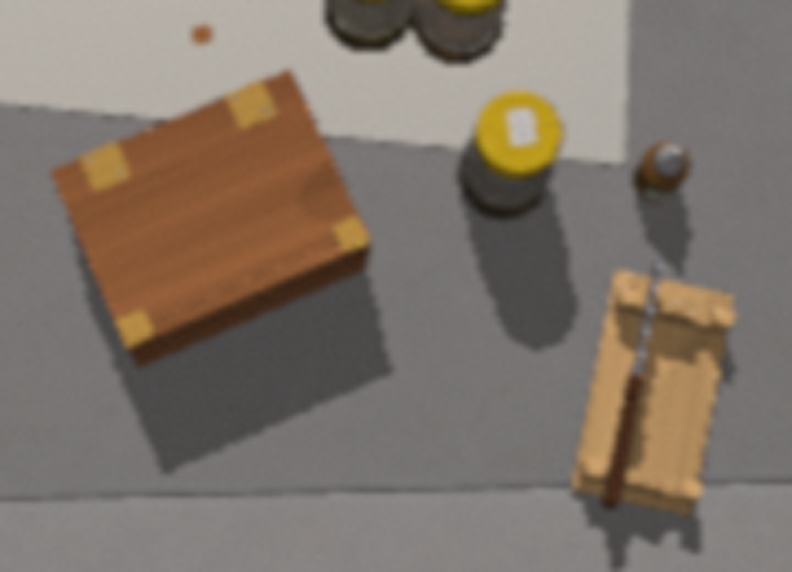

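View pics/sc.png

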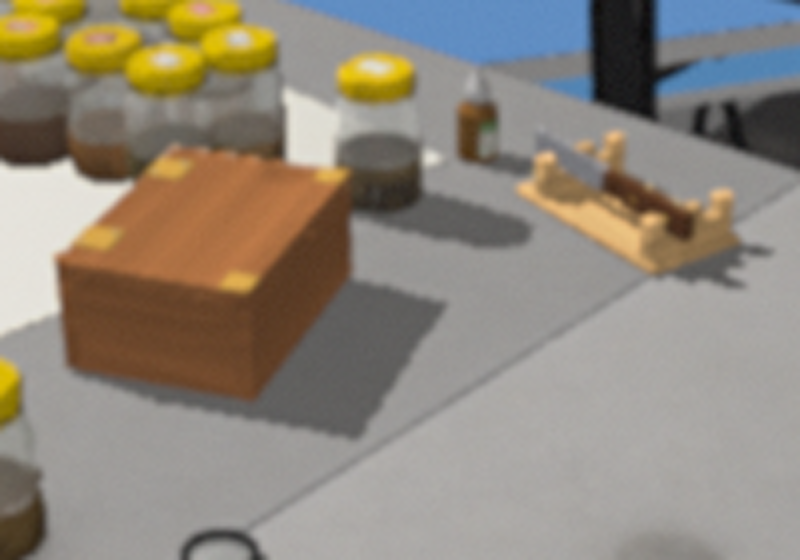

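Run:
```python
from h import *
for n in ["top0","scene0"]:
    c=load(n);P=cloud(c);
    m=(abs(P[...,2]-.094)<.006)&(P[...,0]>.5)&(P[...,0]<.85)&(P[...,1]>-.05)&(P[...,1]<.25)
    mm=cv2.morphologyEx(m.astype(np.uint8),cv2.MORPH_OPEN,np.ones((5,5)))
    nn,l,st,_=cv2.connectedComponentsWithStats(mm)
    i=1+np.argmax(st[1:,4]);Q=P[l==i]
    print(n,st[i],"z",np.median(Q[:,2]))
    r=cv2.minAreaRect((Q[:,:2]*1000).astype(np.float32));print(r,cv2.boxPoints(r))
    # rack
    m=(P[...,2]>.004)&(P[...,2]<.08)&(P[...,0]>.42)&(P[...,0]<.72)&(P[...,1]>-.36)&(P[...,1]<-.15)
    nn,l,st,_=cv2.connectedComponentsWithStats(m.astype(np.uint8))
    for i in range(1,nn):
        if st[i,4]>60:
            Q=P[l==i];r=cv2.minAreaRect((Q[:,:2]*1000).astype(np.float32));print("obj",st[i],r,np.percentile(Q[:,2],[5,50,95]))
t=load("top0")
crop(t,300,150,360,230,8,"rk.png");crop(t,280,240,390,300,7,"kn.png")
```

```text
top0 [ 192  119   70   56 2292] z 0.09396687626444289
((655.4207763671875, 73.81861114501953), (149.98861694335938, 200.39071655273438), 22.619243621826172) [[547.6593   137.46384 ]
 [624.7306   -47.513046]
 [763.18225   10.173386]
 [686.11096  195.15027 ]]
obj [321 132  15  15 137] ((689.4955444335938, -281.3686218261719), (44.320343017578125, 35.781044006347656), 45.785057067871094) [0.00831015 0.04829702 0.07534987]
obj [ 309  157   38   60 1321] ((526.3681640625, -268.1854248046875), (101.21865844726562, 215.55580139160156), 74.89092254638672) [0.00473524 0.00968232 0.05291189]
scene0 [ 166  167   69   37 1669] z 0.09555176827369338
((655.3304443359375, 71.01886749267578), (152.554931640625, 206.46597290039062), 22.631868362426758) [[545.20166  136.9503  ]
 [624.6516   -53.617035]
 [765.4592     5.087433]
 [686.0093   195.65477 ]]
obj [262 148  13  25 206] ((687.24658203125, -272.5821838378906), (40.50822067260742, 44.61147689819336), 36.011016845703125) [0.00526125 0.03825744 0.07277976]
obj [248 162  14  22 130] ((690.049072265625, -206.4281005859375), (18.401203155517578, 123.68234252929688), 26.303367614746094) [0.0053559  0.04075426 0.07417193]
obj [ 277  162   58   37 1009] ((540.0615844726562, -286.16796875), (127.24609375, 250.38778686523438), 77.94406127929688) [0.00625642 0.0247218  0.05354034]
```

View pics/rk.png

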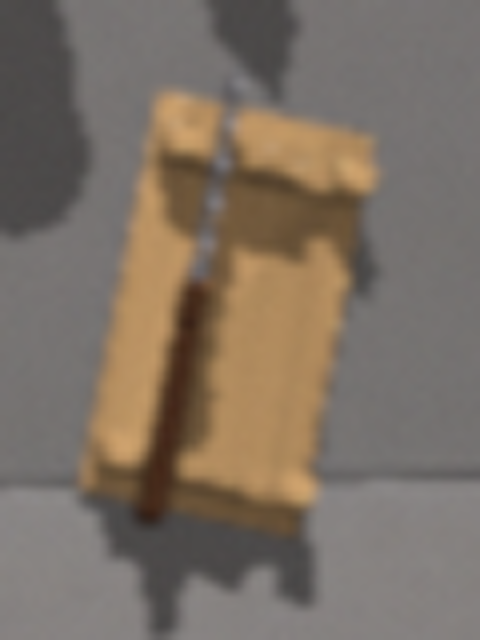

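View pics/kn.png

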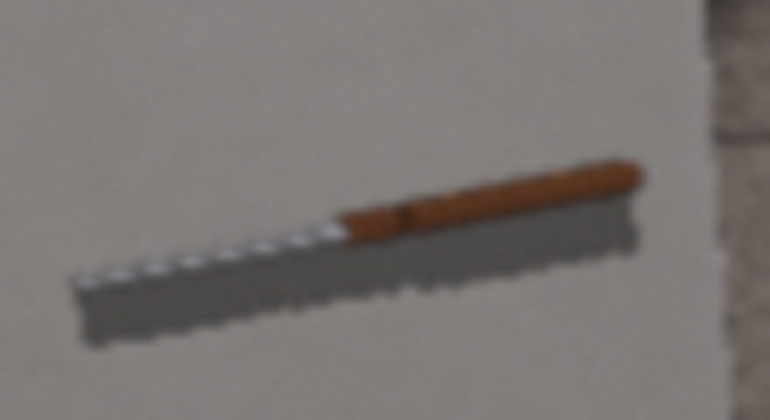

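```bash
cat >> h.py <<'E'
def go(pos,Rt=None):
    """delta in current tool axes from the present TCP to pos, orientation Rt"""
    from cell import robot
    s=robot.read_state();R0=R.from_rotvec(s["orientation"])
    d=R0.inv().apply(np.array(pos)-s["tool_pos"])*1000
    print("t %.2f"%s["time"],"shift mm in tool axes",np.round(d,1))
    if Rt is not None: print("rotvec in tool axes",np.round((R0.inv()*Rt).as_rotvec(),3))
def down(yaw,tilt=0):
    """tool x down, spatula axis at yaw: tool z = +spatula axis, tool y = z cross x"""
    zz=np.array([np.cos(yaw),np.sin(yaw),0]);x=np.array([0,0,-1.]);y=np.cross(zz,x)
    M=np.stack([x,y,zz],1)
    return R.from_matrix(M)
E
python3 - <<'E'
from h import *
from cell import robot
s=robot.read_state();print(R.from_rotvec(s["orientation"]).as_matrix().round(3))
t=load("top0");sc=load("scene0")
a=px2w(t,300+150/8,150+518/8,z=.054);b=px2w(t,300+237/8,150+75/8,z=.054)
print("top: butt",a,"tip",b,"len",np.linalg.norm(b-a),"mid",(a+b)/2,"yaw",np.degrees(np.arctan2(*(b-a)[1::-1])))
# rack base corners from rk.png, z .043: top cheeks corners
P=cloud(t)
m=(P[...,2]>.049)&(P[...,2]<.06)&(P[...,0]>.40)&(P[...,0]<.66)&(P[...,1]>-.36)&(P[...,1]<-.18)
Q=P[m];print(len(Q)); v=np.linalg.svd(Q[:,:2]-Q[:,:2].mean(0))[2][0];v*=np.sign(v[0]); e=(Q[:,:2]-Q[:,:2].mean(0))@v
print("z>49:",Q.mean(0),v,np.degrees(np.arctan2(v[1],v[0])),Q[:,:2].mean(0)+v*(e.min()+e.max())/2,np.ptp(e))
d=px2w(t,332,272,z=.02);print(np.linalg.norm(px2w(t,292,280.5,z=.02)-px2w(t,371,265,z=.02)))
crop(sc,270,155,345,205,10,"rks.png")
E
```

```text
[[-0.001  0.43  -0.903]
 [ 0.001 -0.903 -0.43 ]
 [-1.    -0.001  0.   ]]
top: butt [ 0.42627595 -0.2256613   0.054     ] tip [ 0.61368978 -0.27190524  0.054     ] len 0.19303482997258511 mid [ 0.51998287 -0.24878327  0.054     ] yaw -13.860729476704703
117
z>49: [ 0.50074475 -0.24195997  0.05338108] [ 0.97171299 -0.23616491] -13.660300282573276 [ 0.52279473 -0.24731899] 0.1951834740863583
0.2688134171245084
```

View pics/rks.png

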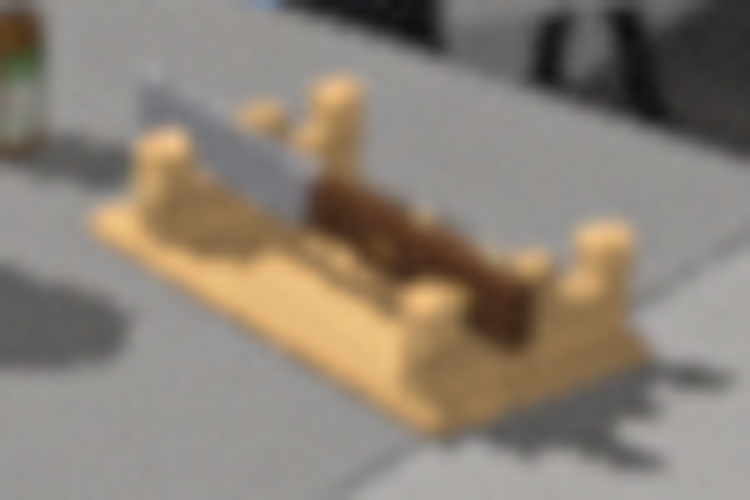

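```bash
python3 -m creep '{"xyz":[[0,0,0],[0,0,0],[0,0,0],[0,0,0],[0,0,0],[0,0,0],[0,0,0],[0,0,0],[0,0,0],[0,0,0],[0,0,0],[0,0,0],[0,0,0],[0,0,0],[0,0,0],[0,0,0],[0,0,0],[0,0,0],[0,0,0],[0,0,0]],"rotation":[[-0.12,0,0],[-0.12,0,0],[-0.12,0,0],[-0.12,0,0],[-0.12,0,0],[-0.12,0,0],[-0.12,0,0],[-0.12,0,0],[-0.12,0,0],[-0.12,0,0],[-0.12,0,0],[-0.12,0,0],[-0.12,0,0],[-0.12,0,0],[-0.12,0,0],[-0.12,0,0],[-0.12,0,0],[-0.12,0,0],[-0.12,0,0],[-0.12,0,0]],"gripper":[0,0,0,0,0,0,0,0,0,0,0,0,0,0,0,0,0,0,0,0]}' 60
python3 - <<'E'
from h import *
go([.500,-.2428,.12],down(np.radians(-13.8)))
from cell import robot
print(robot.read_state()["joints"].round(2))
E
```

```text
time: 1.82
tool_pos: [0.3117, -0.6544, 0.2309]
orientation: [0.229, 1.559, -0.228]
wrist_force: [0.3, -0.6, -0.2]
gripper_width: 0.0855
t 1.82 shift mm in tool axes [111.  448.3  62.4]
rotvec in tool axes [-0.05  -0.001 -0.   ]
[ 1.43  0.68 -0.65  1.57  0.45  1.05  1.94]
```

```bash
python3 -m creep '{"xyz":[[0,12,2],[0,25,4],[0,30,4],[0,30,4],[0,30,4],[0,30,4],[0,30,4],[0,30,4],[0,30,4],[0,30,4],[0,30,4],[5,30,4],[10,30,4],[10,25,4],[10,20,3],[10,16,3],[10,12,0],[5,8,0],[0,0,0]],"rotation":[[-0.05,0,0],[0,0,0],[0,0,0],[0,0,0],[0,0,0],[0,0,0],[0,0,0],[0,0,0],[0,0,0],[0,0,0],[0,0,0],[0,0,0],[0,0,0],[0,0,0],[0,0,0],[0,0,0],[0,0,0],[0,0,0],[0,0,0]],"gripper":[0,0,0,0,0,0,0,0,0,0,0,0,0,0,0,0,0,0,0]}'
python3 - <<'E'
from h import *
go([.500,-.2428,.031],down(np.radians(-13.8)))
from cell import robot,cams
s=robot.read_state()
print(s["joints"].round(2))
c=cams.camera("wrist");T=np.eye(4);T[:3,:3]=R.from_rotvec(s["orientation"]).as_matrix();T[:3,3]=s["tool_pos"];T=T@c["T_tool_cam"]
np.savez("pics/w1.npz",T=T,**c);cv2.imwrite("pics/w1.png",c["pixels"][:,:,::-1])
P=cloud(c,T)
m=(P[...,2]>.049)&(P[...,2]<.06)&(P[...,0]>.40)&(P[...,0]<.64)&(P[...,1]>-.30)&(P[...,1]<-.2)
Q=P[m];print(len(Q))
mu=Q.mean(0);v=np.linalg.svd(Q[:,:2]-mu[:2],full_matrices=False)[2][0];v*=np.sign(v[0]);e=(Q[:,:2]-mu[:2])@v
print(mu,np.degrees(np.arctan2(v[1],v[0])),mu[:2]+v*(e.min()+e.max())/2,np.ptp(e))
E
```

```text
time: 3.4
tool_pos: [0.4801, -0.2331, 0.1704]
orientation: [0.193, 1.564, -0.191]
wrist_force: [0.1, 0.6, 0.6]
gripper_width: 0.0857
t 3.40 shift mm in tool axes [139.4  -4.7  21.9]
rotvec in tool axes [-0.003 -0.002 -0.001]
[ 0.81  0.53 -0.66  2.07  0.49  0.71  1.16]
1853
[ 0.49094272 -0.24471968  0.0543215 ] -13.951747701923852 [ 0.52299073 -0.25268149] 0.19899514660257717
```

View pics/w1.png

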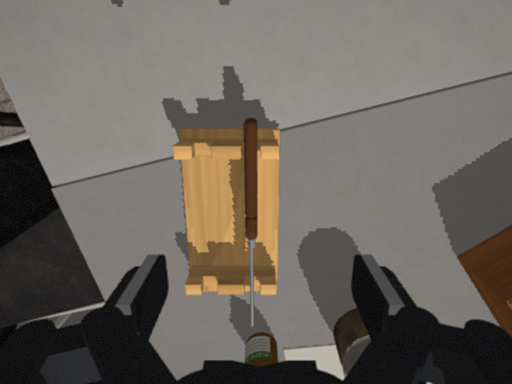

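```bash
python3 - <<'E'
from h import *
go([.5017,-.2465,.031],down(np.radians(-13.9)))
E
python3 -m creep '{"xyz":[[10,0,6],[20,0,6],[20,0,6],[20,0,4],[20,0,2],[20,0,0],[15,0,0],[10,0,0],[4,0,0],[0,0,0]],"rotation":[[0,0,0],[0,0,0],[0,0,0],[0,0,0],[0,0,0],[0,0,0],[0,0,0],[0,0,0],[0,0,0],[0,0,0]],"gripper":[0,0,0,0,0,0,0,0,0,0]}'
python3 - <<'E'
from h import *
go([.5017,-.2465,.031],down(np.radians(-13.9)))
E
```

```text
t 3.45 shift mm in tool axes [140.   -6.5  24.1]
rotvec in tool axes [-0.003 -0.001 -0.   ]
time: 4.28
tool_pos: [0.5032, -0.2413, 0.0315]
orientation: [0.194, 1.563, -0.194]
wrist_force: [0.4, 0.5, 0.2]
gripper_width: 0.0853
t 4.28 shift mm in tool axes [ 0.5 -5.4 -0.2]
rotvec in tool axes [-0.005 -0.001  0.   ]
```

```bash
python3 -m creep '{"xyz":[[0,-3,0],[0,-2,0],[0,0,0],[0,0,0],[0,0,0],[0,0,0],[0,0,0],[0,0,0],[0,0,0],[0,0,0],[0,0,0],[0,0,0]],"rotation":[[-0.005,0,0],[0,0,0],[0,0,0],[0,0,0],[0,0,0],[0,0,0],[0,0,0],[0,0,0],[0,0,0],[0,0,0],[0,0,0],[0,0,0]],"gripper":[0.3,0.5,0.7,0.8,0.9,1,1,1,1,1,1,1]}' 60
```

```text
time: 5.28
tool_pos: [0.5023, -0.2457, 0.0328]
orientation: [0.189, 1.562, -0.19]
wrist_force: [-1.2, 0.7, 4.1]
gripper_width: 0.0099
```

```bash
python3 -m creep '{"xyz":[[-8,0,0],[-15,0,0],[-15,0,0],[-15,0,0],[-10,0,0],[-5,0,0],[0,0,0]],"rotation":[[0,0,0],[0,0,0],[0,0,0],[0,0,0],[0,0,0],[0,0,0],[0,0,0]],"gripper":[1,1,1,1,1,1,1]}'
python3 - <<'E'
from h import *
go([.470,-.1185,.09],down(np.radians(22.6)))
from cell import robot,cams
c=cams.camera("scene");np.savez("pics/s2.npz",**c);crop(c,200,110,400,260,4,"s2.png")
E
```

```text
time: 5.87
tool_pos: [0.5026, -0.2459, 0.1014]
orientation: [0.189, 1.561, -0.19]
wrist_force: [0.4, 0.3, -1.0]
gripper_width: 0.0096
t 5.87 shift mm in tool axes [ 11.2 115.9 -62.2]
rotvec in tool axes [-0.636  0.001  0.001]
```

View pics/s2.png

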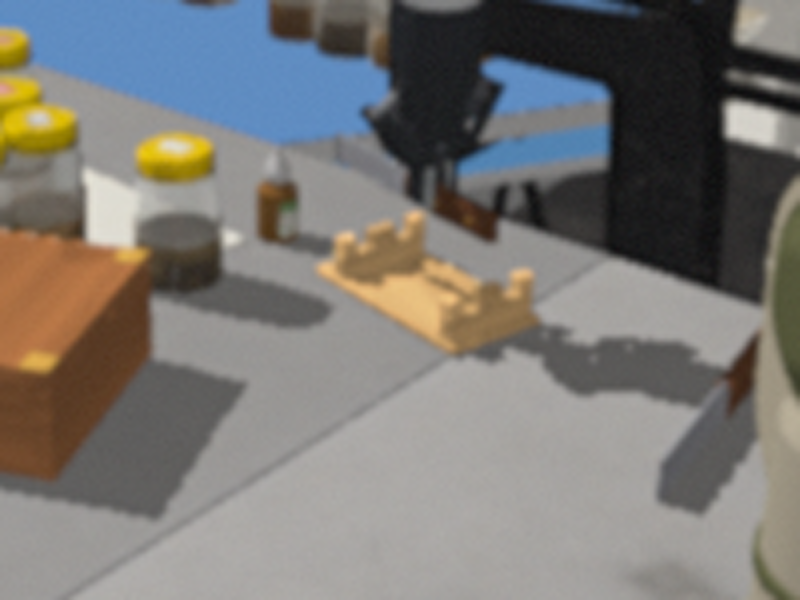

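```bash
python3 -m creep '{"xyz":[[0,10,-6],[0,20,-10],[0,20,-10],[0,20,-10],[0,20,-10],[0,16,-10],[0,10,-6],[0,0,0],[0,0,0],[0,0,0],[0,0,0],[0,0,0],[0,0,0],[0,0,0],[0,0,0],[0,0,0]],"rotation":[[0,0,0],[0,0,0],[0,0,0],[0,0,0],[0,0,0],[0,0,0],[-0.05,0,0],[-0.1,0,0],[-0.1,0,0],[-0.1,0,0],[-0.1,0,0],[-0.1,0,0],[-0.086,0,0],[0,0,0],[0,0,0],[0,0,0]],"gripper":[1,1,1,1,1,1,1,1,1,1,1,1,1,1,1,1]}'
python3 - <<'E'
from h import *
go([.470,-.1185,.0045],down(np.radians(22.6)))
E
```

```text
time: 7.25
tool_pos: [0.4695, -0.1181, 0.1]
orientation: [-0.307, 1.549, 0.308]
wrist_force: [0.0, 0.5, -0.8]
gripper_width: 0.0101
t 7.25 shift mm in tool axes [95.5 -0.6  0.3]
rotvec in tool axes [-0.002 -0.    -0.   ]
```

```bash
python3 -m creep '{"xyz":[[10,0,0],[20,0,0],[20,0,0],[18,0,0],[12,0,0],[6,0,0],[4,0,0],[2,0,0],[2,0,0],[0,0,0]],"rotation":[[0,0,0],[0,0,0],[0,0,0],[0,0,0],[0,0,0],[0,0,0],[0,0,0],[0,0,0],[0,0,0],[0,0,0]],"gripper":[1,1,1,1,1,1,1,1,1,1]}'
```

```text
time: 8.08
tool_pos: [0.47, -0.1182, 0.0065]
orientation: [-0.309, 1.548, 0.309]
wrist_force: [0.0, 1.0, -0.6]
gripper_width: 0.0098
```

```bash
python3 -m creep '{"xyz":[[1,0,0],[1,0,0],[0,0,0]],"rotation":[[0,0,0],[0,0,0],[0,0,0]],"gripper":[1,1,1]}'
```

```text
time: 8.33
tool_pos: [0.47, -0.1184, 0.0048]
orientation: [-0.309, 1.548, 0.309]
wrist_force: [-1.1, -0.6, 3.7]
gripper_width: 0.0097
```

```bash
python3 -m creep '{"xyz":[[0,0,0],[0,0,0],[0,0,0],[0,0,0],[0,0,0],[0,0,0],[-2,0,0],[0,0,0]],"rotation":[[0,0,0],[0,0,0],[0,0,0],[0,0,0],[0,0,0],[0,0,0],[0,0,0],[0,0,0]],"gripper":[0.7,0.4,0,0,0,0,0,0]}'
python3 - <<'E'
from h import *
from cell import robot,cams
s=robot.read_state();c=cams.camera("wrist");T=np.eye(4);T[:3,:3]=R.from_rotvec(s["orientation"]).as_matrix();T[:3,3]=s["tool_pos"];T=T@c["T_tool_cam"]
np.savez("pics/w3.npz",T=T,**c);cv2.imwrite("pics/w3.png",c["pixels"][:,:,::-1])
E
```

```text
time: 9.0
tool_pos: [0.4698, -0.1182, 0.0065]
orientation: [-0.309, 1.549, 0.309]
wrist_force: [-0.2, -0.3, -0.5]
gripper_width: 0.0855
```

View pics/w3.png

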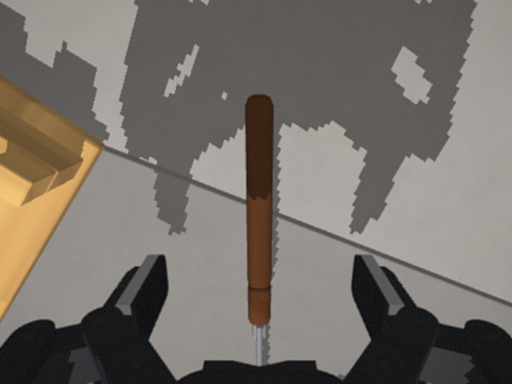

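```bash
python3 -m creep '{"xyz":[[0,8,0],[0,12,0],[0,10,0],[0,6,0],[0,6,0],[0,6,0],[0,5,0],[0,5,0],[0,0,0]],"rotation":[[0,0,0],[0,0,0],[0,0,0],[0,0,0],[0,0,0],[0,0,0],[0,0,0],[0,0,0],[0,0,0]],"gripper":[0,0,0,0,0,0,0,0,0]}'
python3 - <<'E'
from h import *
from cell import robot,cams
s=robot.read_state();c=cams.camera("wrist");T=np.eye(4);T[:3,:3]=R.from_rotvec(s["orientation"]).as_matrix();T[:3,3]=s["tool_pos"];T=T@c["T_tool_cam"]
np.savez("pics/w4.npz",T=T,**c);cv2.imwrite("pics/w4.png",c["pixels"][:,:,::-1])
E
```

```text
time: 9.8
tool_pos: [0.4472, -0.0636, 0.0063]
orientation: [-0.31, 1.548, 0.311]
wrist_force: [-0.9, 0.5, 0.7]
gripper_width: 0.0854
```

View pics/w4.png

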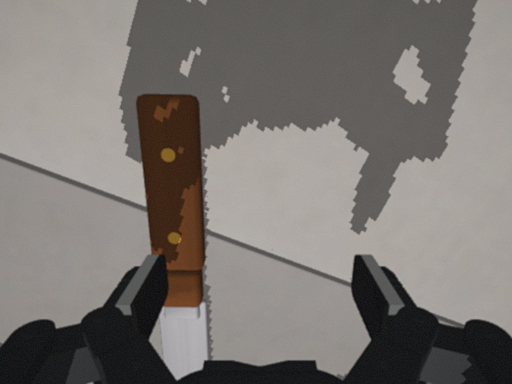

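```bash
python3 -m creep '{"xyz":[[-10,0,0],[-20,0,0],[-20,-5,0],[-20,-10,0],[-10,-10,0],[0,-5,0],[0,0,0]],"rotation":[[0,0,0],[0,0,0],[0,0,0],[0,0,0],[0,0,0],[0,0,0],[0,0,0]],"gripper":[0,0,0,0,0,0,0]}'
python3 - <<'E'
from h import *
from cell import robot,cams
s=robot.read_state();c=cams.camera("wrist");T=np.eye(4);T[:3,:3]=R.from_rotvec(s["orientation"]).as_matrix();T[:3,3]=s["tool_pos"];T=T@c["T_tool_cam"]
np.savez("pics/w5.npz",T=T,**c);cv2.imwrite("pics/w5.png",c["pixels"][:,:,::-1])
P=cloud(c,T)
m=(P[...,2]>.0035)&(P[...,2]<.03)
nn,l,st,_=cv2.connectedComponentsWithStats(m.astype(np.uint8))
for i in range(1,nn):
    if st[i,4]>500:
        Q=P[l==i];print(st[i],cv2.minAreaRect((Q[:,:2]*1000).astype(np.float32)),np.percentile(Q[:,2],[5,50,95]))
E
```

```text
time: 10.43
tool_pos: [0.4594, -0.0941, 0.0863]
orientation: [-0.307, 1.548, 0.306]
wrist_force: [-0.2, -0.4, -0.8]
gripper_width: 0.0853
[    0    42   119   260 14614] ((521.9126586914062, -268.7874450683594), (86.1750259399414, 180.6128387451172), 76.08721923828125) [0.007605   0.00936355 0.02626297]
[ 230   89   40  245 8377] ((482.9599914550781, -94.42045593261719), (199.43614196777344, 26.091707229614258), 21.590652465820312) [0.00761248 0.01146295 0.01320296]
```

View pics/w5.png

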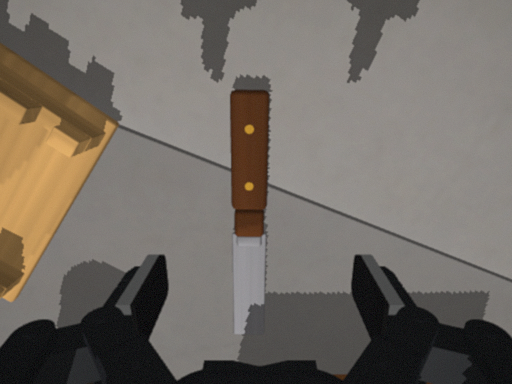

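Run:
```python
from h import *
go([.4551,-.1054,.002],down(np.radians(21.7)))
```

```text
t 10.48 shift mm in tool axes [83.8 -9.9 -8.2]
rotvec in tool axes [ 0.013 -0.     0.   ]
```

```bash
python3 -m creep '{"xyz":[[10,-3,-3],[20,-4,-3],[20,-3,-2],[18,0,0],[8,0,0],[4,0,0],[2,0,0],[1,0,0],[0,0,0]],"rotation":[[0.013,0,0],[0,0,0],[0,0,0],[0,0,0],[0,0,0],[0,0,0],[0,0,0],[0,0,0],[0,0,0]],"gripper":[0,0,0.2,0.4,0.4,0.4,0.4,0.4,0.4]}' 80
python3 - <<'E'
from h import *
go([.4551,-.1054,.002],down(np.radians(21.7)))
E
```

```text
time: 11.23
tool_pos: [0.4553, -0.1043, 0.0033]
orientation: [-0.299, 1.55, 0.3]
wrist_force: [0.3, -0.4, -0.2]
gripper_width: 0.0515
t 11.23 shift mm in tool axes [ 1.3 -1.  -0.6]
rotvec in tool axes [ 0.003 -0.    -0.   ]
```

```bash
python3 -m creep '{"xyz":[[1,-1,0],[0,0,0],[0,0,0],[0,0,0],[0,0,0],[0,0,0],[0,0,0],[0,0,0]],"rotation":[[0,0,0],[0,0,0],[0,0,0],[0,0,0],[0,0,0],[0,0,0],[0,0,0],[0,0,0]],"gripper":[0.6,0.8,1,1,1,1,1,1]}' 100
python3 -m creep '{"xyz":[[-5,0,0],[-10,0,0],[-20,0,0],[-20,0,0],[-20,0,0],[-15,0,0],[-5,0,0],[0,0,0]],"rotation":[[0,0,0],[0,0,0],[0,0,0],[0,0,0],[0,0,0],[0,0,0],[0,0,0],[0,0,0]],"gripper":[1,1,1,1,1,1,1,1]}'
python3 - <<'E'
from h import *
from cell import robot,cams
s=robot.read_state();c=cams.camera("wrist");T=np.eye(4);T[:3,:3]=R.from_rotvec(s["orientation"]).as_matrix();T[:3,3]=s["tool_pos"];T=T@c["T_tool_cam"]
np.savez("pics/w6.npz",T=T,**c);cv2.imwrite("pics/w6.png",c["pixels"][:,:,::-1])
c=cams.camera("scene");np.savez("pics/s6.npz",**c);crop(c,150,120,400,290,3.2,"s6.png")
E
```

```text
time: 11.9
tool_pos: [0.4559, -0.1058, 0.0031]
orientation: [-0.299, 1.549, 0.298]
wrist_force: [-0.5, 0.6, 9.2]
gripper_width: 0.0225
time: 12.57
tool_pos: [0.4562, -0.1062, 0.0984]
orientation: [-0.299, 1.548, 0.297]
wrist_force: [-0.5, -0.2, -1.2]
gripper_width: 0.0223
```

View pics/w6.png

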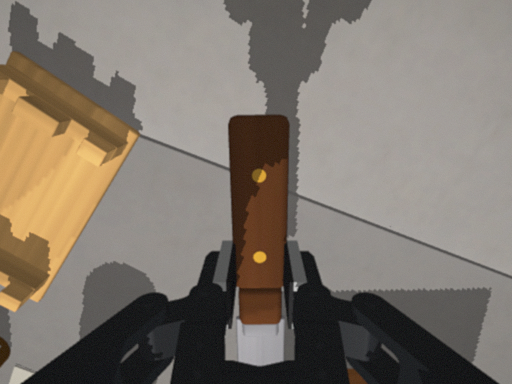

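View pics/s6.png

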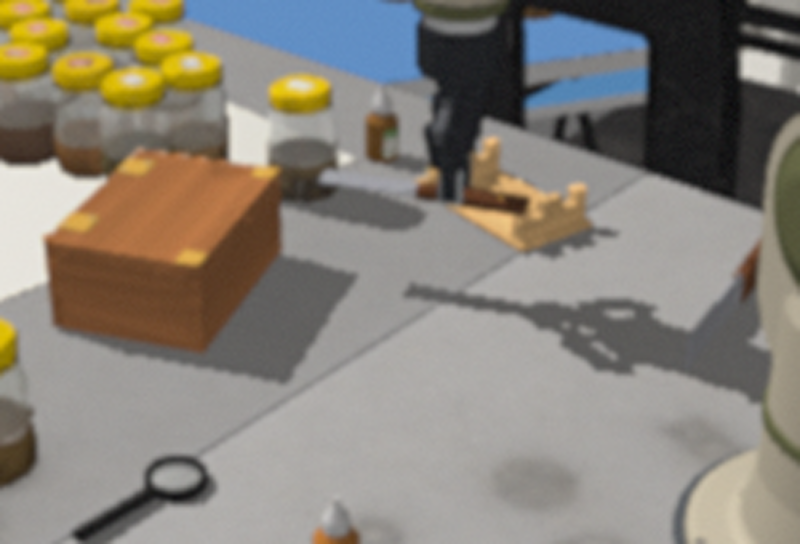

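Run:
```python
from h import *
c=load("w6");P=cloud(c,c["T_tool_cam"])  # tool frame
hsv=cv2.cvtColor(c["pixels"],cv2.COLOR_RGB2HSV)
m=(P[...,0]>-.03)&(P[...,0]<.03)&(abs(P[...,1])<.03)&(c["z_map"]>0)
m[:, :225]=0;m[:,295:]=0
for v in range(112,340,12):
    r=P[v][m[v]]
    if len(r): print(v,len(r),"z %.1f"%(r[:,2].mean()*1e3),"x(depth) %.1f"%(np.median(r[:,0])*1e3),"y %.1f..%.1f"%(r[:,1].min()*1e3,r[:,1].max()*1e3))
print(P[[112,114,116,118,120],259]*1e3, P[[286,290,294,318,322,326,340],262]*1e3)
```

```text
124 62 z -66.8 x(depth) -9.0 y -14.5..11.2
136 61 z -61.9 x(depth) -9.1 y -14.7..10.8
148 59 z -56.9 x(depth) -9.2 y -14.2..11.0
160 60 z -51.7 x(depth) -9.1 y -14.6..11.3
172 59 z -46.4 x(depth) -9.2 y -14.2..11.3
184 58 z -40.9 x(depth) -9.0 y -14.4..11.1
196 57 z -35.4 x(depth) -9.2 y -14.2..11.2
208 57 z -29.6 x(depth) -9.1 y -14.3..11.4
220 56 z -23.7 x(depth) -9.1 y -13.9..11.6
232 55 z -17.7 x(depth) -9.0 y -14.2..11.3
244 70 z -11.6 x(depth) -9.2 y -17.5..14.9
256 69 z -7.1 x(depth) -9.6 y -16.2..13.8
268 69 z -1.9 x(depth) -9.4 y -15.3..12.8
280 55 z 6.6 x(depth) -9.4 y -12.6..10.2
292 49 z 14.2 x(depth) -8.5 y -12.6..10.1
304 46 z 20.9 x(depth) -9.1 y -12.6..10.1
316 47 z 29.8 x(depth) -9.0 y -13.1..11.1
328 49 z 39.3 x(depth) -6.7 y -13.9..11.8
[[ 95.89278715  -1.47441807 -61.99115126]
 [ 97.38020038  -1.47639056 -60.43243748]
 [ -6.30812189  -1.41679039 -69.7912524 ]
 [ -8.31698459  -1.41624585 -69.19481771]
 [ -8.28473074  -1.41689939 -68.38250998]] [[-9.39555680e+00 -1.40801603e-02  1.12088362e+01]
 [-8.40444540e+00  7.96885303e-04  1.42340341e+01]
 [-8.68703561e+00  3.19308444e-03  1.63696709e+01]
 [-9.11298245e+00  3.10314925e-02  3.05311654e+01]
 [-9.13601139e+00  3.63229762e-02  3.30070132e+01]
 [-7.40590007e+00  5.95778842e-02  3.70616535e+01]
 [-4.01929647e+00  1.14903035e-01  4.94269750e+01]]
```

Run:
```python
from h import *
go([.4477,-.0127,.074],down(np.radians(22.6)))
```

```text
t 12.67 shift mm in tool axes [22.9 89.5 27.4]
rotvec in tool axes [-0.014 -0.     0.   ]
```

```bash
python3 -m creep '{"xyz":[[0,8,0],[2,14,0],[4,16,4],[4,16,5],[4,16,6],[4,12,6],[4,6,4],[1,2,2],[0,0,0],[0,0,0]],"rotation":[[-0.014,0,0],[0,0,0],[0,0,0],[0,0,0],[0,0,0],[0,0,0],[0,0,0],[0,0,0],[0,0,0],[0,0,0]],"gripper":[1,1,1,1,1,1,1,1,1,1]}'
python3 - <<'E'
from h import *
go([.4477,-.0127,.074],down(np.radians(22.6)))
from cell import robot,cams
print(robot.read_state()["joints"].round(2))
s=robot.read_state();T0=np.eye(4);T0[:3,:3]=R.from_rotvec(s["orientation"]).as_matrix();T0[:3,3]=s["tool_pos"]
print("tip pred",T0@[-.003,-.001,.130,1])
c=cams.camera("scene");np.savez("pics/s7.npz",**c);crop(c,150,120,350,270,4,"s7.png")
c=cams.camera("top");np.savez("pics/t7.npz",**c);crop(c,180,110,340,230,5,"t7.png")
E
```

```text
time: 13.5
tool_pos: [0.4456, -0.012, 0.0739]
orientation: [-0.311, 1.55, 0.311]
wrist_force: [-0.2, 0.4, -1.4]
gripper_width: 0.0225
t 13.50 shift mm in tool axes [-0.1 -1.5  1.6]
rotvec in tool axes [ 0.002 -0.001 -0.   ]
[ 0.31  0.62 -0.59  2.33  0.89  0.43  0.94]
tip pred [0.56596657 0.03727119 0.07671757 1.        ]
```

View pics/s7.png

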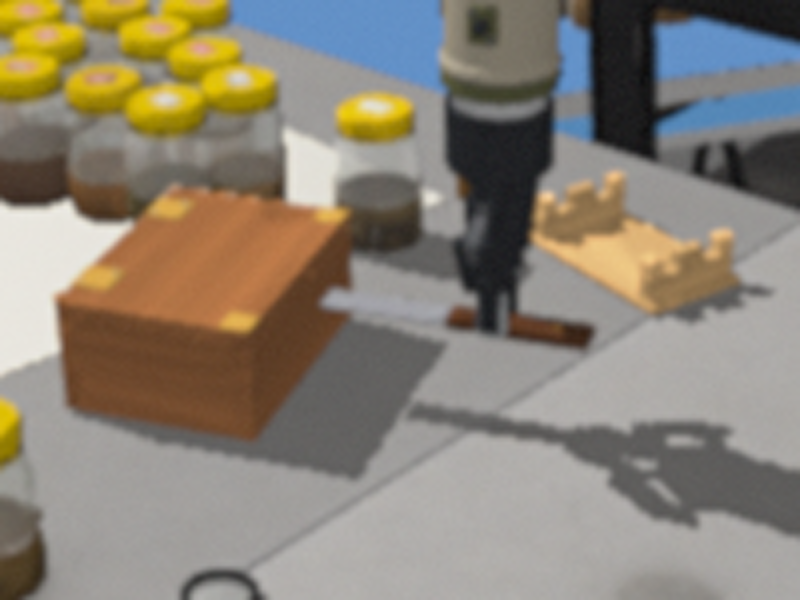

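View pics/t7.png

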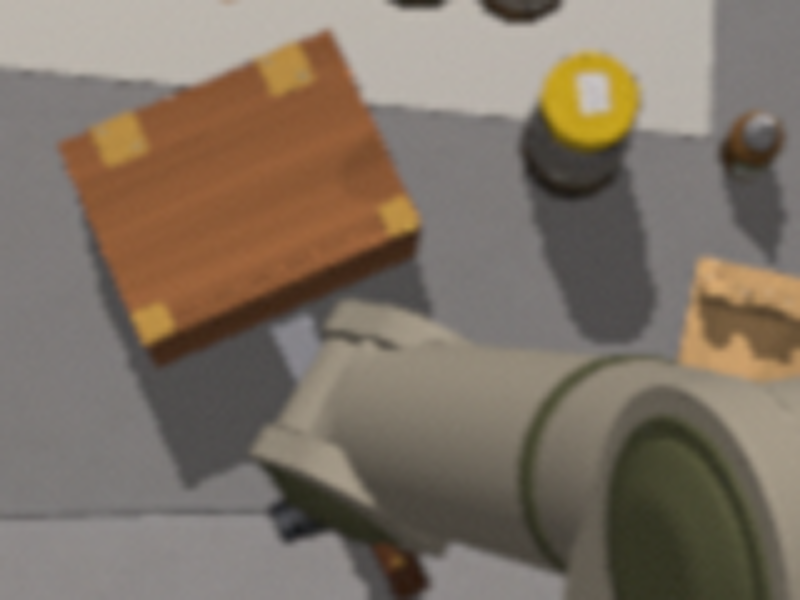

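Run:
```python
from h import *
c=load("s7");P=cloud(c)
for u in range(232,262,3):
    col=P[190:202,u]; print(u,[tuple(np.round(col[k]*1000).astype(int)) for k in range(2,10,1)])
c=load("t7");P=cloud(c)
for v in (174,176,178,180,182,184): print(v,[tuple(np.round(P[v,u]*1000).astype(int)) for u in (236,238,240)])
```

```text
232 [(np.int64(607), np.int64(-6), np.int64(51)), (np.int64(564), np.int64(37), np.int64(80)), (np.int64(561), np.int64(40), np.int64(79)), (np.int64(555), np.int64(46), np.int64(81)), (np.int64(551), np.int64(50), np.int64(81)), (np.int64(604), np.int64(-3), np.int64(36)), (np.int64(605), np.int64(-3), np.int64(32)), (np.int64(608), np.int64(-6), np.int64(26))]
235 [(np.int64(565), np.int64(24), np.int64(78)), (np.int64(559), np.int64(30), np.int64(79)), (np.int64(552), np.int64(37), np.int64(81)), (np.int64(547), np.int64(42), np.int64(82)), (np.int64(550), np.int64(39), np.int64(76)), (np.int64(618), np.int64(-30), np.int64(20)), (np.int64(614), np.int64(-26), np.int64(19)), (np.int64(618), np.int64(-29), np.int64(13))]
238 [(np.int64(656), np.int64(-83), np.int64(2)), (np.int64(553), np.int64(23), np.int64(79)), (np.int64(547), np.int64(30), np.int64(80)), (np.int64(546), np.int64(31), np.int64(77)), (np.int64(535), np.int64(43), np.int64(83)), (np.int64(537), np.int64(41), np.int64(78)), (np.int64(627), np.int64(-53), np.int64(3)), (np.int64(624), np.int64(-49), np.int64(2))]
24
[... 2703 characters left out ...]
]
176 [(np.int64(559), np.int64(46), np.int64(78)), (np.int64(558), np.int64(39), np.int64(79)), (np.int64(558), np.int64(33), np.int64(78))]
178 [(np.int64(551), np.int64(46), np.int64(80)), (np.int64(552), np.int64(39), np.int64(78)), (np.int64(553), np.int64(33), np.int64(72))]
180 [(np.int64(546), np.int64(46), np.int64(72)), (np.int64(545), np.int64(40), np.int64(76)), (np.int64(544), np.int64(33), np.int64(82))]
182 [(np.int64(552), np.int64(49), np.int64(1)), (np.int64(539), np.int64(40), np.int64(75)), (np.int64(539), np.int64(33), np.int64(72))]
184 [(np.int64(547), np.int64(49), np.int64(-7)), (np.int64(532), np.int64(40), np.int64(73)), (np.int64(531), np.int64(33), np.int64(78))]
```

```bash
python3 -m creep '{"xyz":[[0,0,5],[0,0,8],[0,0,8],[0,0,6],[0,0,5],[0,0,0]],"rotation":[[0,0,0],[0,0,0],[0,0,0],[0,0,0],[0,0,0],[0,0,0]],"gripper":[1,1,1,1,1,1]}'
python3 -c "
from h import *
go([.4456+.060*.923,-.012+.060*.384,.074],down(np.radians(22.6)))"
```

```text
time: 14.1
tool_pos: [0.477, 0.0009, 0.0743]
orientation: [-0.309, 1.547, 0.31]
wrist_force: [-0.3, 0.3, -0.3]
gripper_width: 0.0228
t 14.10 shift mm in tool axes [ 0.3  0.1 26. ]
rotvec in tool axes [ 0.001  0.001 -0.   ]
```

```bash
python3 -m creep '{"xyz":[[0,0,5],[0,0,7],[0,0,7],[0,0,5],[0,0,2],[0,0,0]],"rotation":[[0,0,0],[0,0,0],[0,0,0],[0,0,0],[0,0,0],[0,0,0]],"gripper":[1,1,1,1,1,1]}'
python3 -c "
from h import *
go([.4456+.060*.923,-.012+.060*.384,.074],down(np.radians(22.6)))"
```

```text
time: 14.6
tool_pos: [0.5002, 0.0107, 0.0742]
orientation: [-0.31, 1.548, 0.31]
wrist_force: [0.1, 0.3, -0.3]
gripper_width: 0.0226
t 14.60 shift mm in tool axes [0.2 0.  0.9]
rotvec in tool axes [ 0.001  0.    -0.   ]
```

```bash
python3 -m creep '{"xyz":[[1,0,0],[1,0,0],[2.8,0,0],[2.8,0,0],[2.8,0,0],[0,0,0]],"rotation":[[0,0,0],[0,0,0],[0,-0.03,0],[0,-0.03,0],[0,-0.03,0],[0,0,0]],"gripper":[1,1,1,1,1,1]}'
python3 -c "
from h import *
from cell import robot
s=robot.read_state();print(s['joints'].round(3)); print(R.from_rotvec(s['orientation']).as_matrix().round(3),s['moment'])"
```

```text
time: 15.1
tool_pos: [0.4983, 0.0099, 0.0635]
orientation: [-0.293, 1.461, 0.32]
wrist_force: [-0.7, 0.8, -0.3]
gripper_width: 0.0225
[ 0.244  0.64  -0.517  2.284  0.984  0.338  0.852]
[[ 0.082 -0.385  0.919]
 [ 0.034  0.923  0.384]
 [-0.996 -0.     0.089]] [-0.05416371  0.12486181 -0.01338384]
```

```bash
python3 -m creep '{"xyz":[[2.8,0,0],[2.8,0,0],[2.8,0,0],[0,0,0]],"rotation":[[0,-0.03,0],[0,-0.03,0],[0,-0.03,0],[0,0,0]],"gripper":[1,1,1,1]}'
python3 -c "
from h import *
from cell import robot
s=robot.read_state();print(s['joints'].round(3)); print(R.from_rotvec(s['orientation']).as_matrix().round(3),s['moment'])"
```

```text
time: 15.43
tool_pos: [0.5015, 0.0101, 0.0567]
orientation: [-0.281, 1.378, 0.325]
wrist_force: [-4.9, -0.1, 8.0]
gripper_width: 0.0227
[ 0.11   0.62  -0.303  2.347  1.367  0.136  0.488]
[[ 0.16  -0.386  0.909]
 [ 0.061  0.923  0.381]
 [-0.985 -0.005  0.171]] [0.10351367 0.9556431  0.01630297]
```

```bash
python3 -m creep '{"xyz":[[3,0,0],[3,0,0],[0,0,0]],"rotation":[[0,0,0],[0,0,0],[0,0,0]],"gripper":[1,1,1]}' 110
python3 -c "
from h import *
from cell import robot
s=robot.read_state();print(s['joints'].round(3)); print(R.from_rotvec(s['orientation']).as_matrix().round(3),s['moment'])"
```

```text
time: 15.68
tool_pos: [0.5025, 0.0103, 0.0506]
orientation: [-0.28, 1.38, 0.325]
wrist_force: [-5.3, -0.7, 5.8]
gripper_width: 0.0224
[ 0.107  0.633 -0.301  2.347  1.454  0.136  0.401]
[[ 0.158 -0.385  0.909]
 [ 0.061  0.923  0.38 ]
 [-0.985 -0.005  0.17 ]] [0.13388157 0.49470321 0.17047855]
```

```bash
python3 -m creep '{"xyz":[[3,0,0],[3,0,0],[0,0,0]],"rotation":[[0,0,0],[0,0,0],[0,0,0]],"gripper":[1,1,1]}'
python3 -c "
from h import *
from cell import robot,cams
s=robot.read_state();print(s['joints'].round(3));print(s['moment'])
c=cams.camera('scene');np.savez('pics/s8.npz',**c);crop(c,150,120,350,270,4,'s8.png')
P=cloud(c);hinge=np.array([586.2+.923*152,45+.384*152,80])/1000
q=(P-hinge);a=-(q[...,0]*.923+q[...,1]*.384);l=-q[...,0]*.384+q[...,1]*.923;h=q[...,2]
m=(a>.02)&(a<.15)&(abs(l)<.09)&(h>.005)&(h<.1)
pf=np.polyfit(a[m],h[m],1);print(m.sum(),'lid slope',np.arctan(pf[0]),pf[1])
"
```

```text
time: 15.93
tool_pos: [0.5037, 0.0115, 0.0448]
orientation: [-0.28, 1.379, 0.327]
wrist_force: [-5.6, 1.1, 7.9]
gripper_width: 0.0222
[ 0.114  0.647 -0.314  2.346  1.548  0.145  0.308]
[0.56150677 0.30886578 0.47059002]
1172 lid slope 0.06175990793776046 0.01584569115916252
```

View pics/s8.png

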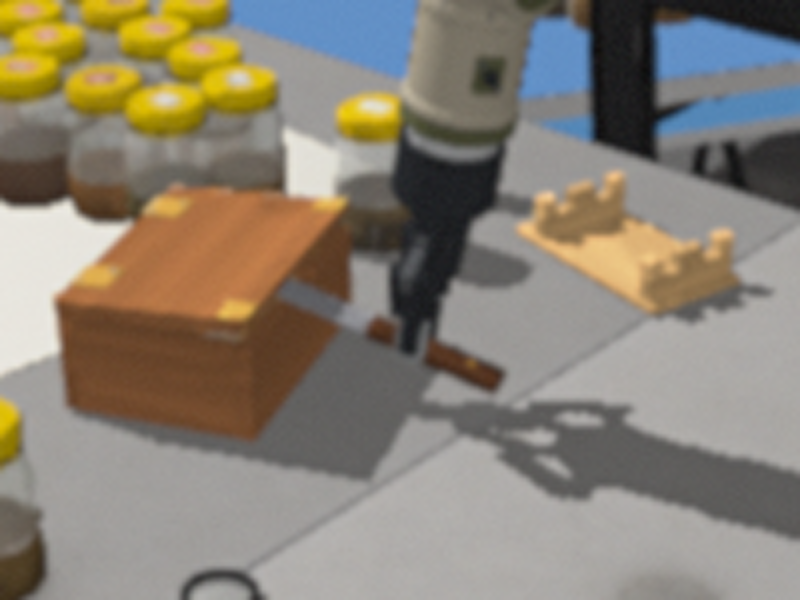

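```bash
python3 -m creep '{"xyz":[[-4,0,1],[-7,0,2],[-7,0,3],[-7,0,3],[-9,0,6],[-9,0,7],[-9,0,7],[0,0,0]],"rotation":[[0,0,0],[0,0,0],[0,0,0],[0,0,0],[0,0,0],[0,0,0],[0,0,0],[0,0,0]],"gripper":[1,1,1,1,1,1,1,1]}'
cat >> h.py <<'E'
def lidang(c):
    P=cloud(c);hinge=np.array([586.2+.923*152,45+.384*152,80])/1000
    q=(P-hinge);a=-(q[...,0]*.923+q[...,1]*.384);l=-q[...,0]*.384+q[...,1]*.923;h=q[...,2]
    m=(abs(l)<.095)&(l>.03)&(h>.005)&(np.hypot(a,h)<.17)&(np.hypot(a,h)>.04)&(a<.16)
    print(m.sum(),"lid ang hist",np.percentile(np.arctan2(h[m],a[m]),[10,50,90]).round(2))
E
python3 -c "
from h import *
from cell import robot,cams
s=robot.read_state();print(s['joints'].round(3));print(s['moment'])
print(R.from_rotvec(s['orientation']).as_matrix().round(3))
c=cams.camera('scene');np.savez('pics/s9.npz',**c);crop(c,150,90,350,240,4,'s9.png')
lidang(c)
"
```

```text
time: 16.65
tool_pos: [0.5233, 0.0185, 0.1022]
orientation: [-0.278, 1.378, 0.324]
wrist_force: [-0.7, 0.1, -1.2]
gripper_width: 0.0219
[ 0.3    0.584 -0.59   2.261  0.964  0.343  0.872]
[-0.09607216  0.27754045  0.00659713]
[[ 0.16  -0.383  0.91 ]
 [ 0.062  0.924  0.378]
 [-0.985 -0.004  0.172]]
285 lid ang hist [0.57 0.65 0.79]
```

View pics/s9.png

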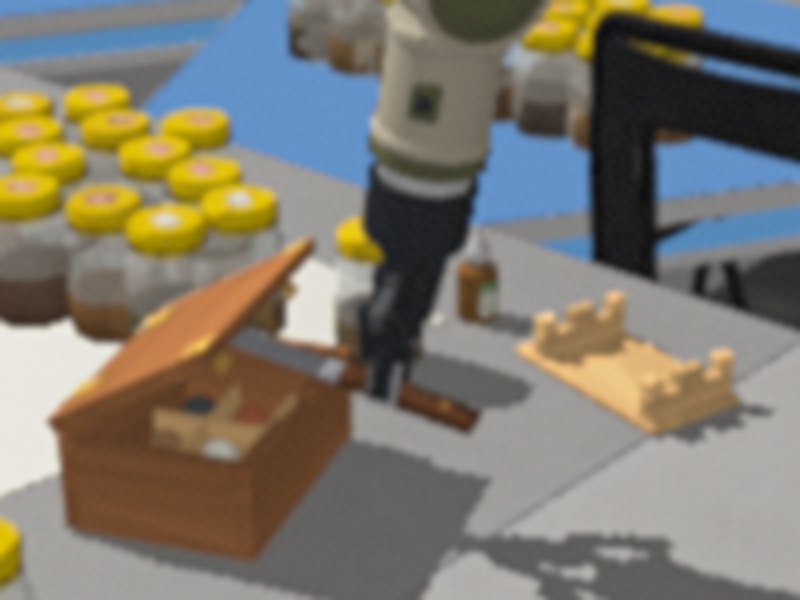

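```bash
python3 -m creep '{"xyz":[[-5,0,6],[-7,0,9],[-7,0,9],[-5,0,9],[-3,0,9],[-3,0,8],[-2,0,8],[0,0,0]],"rotation":[[0,0,0],[0,0,0],[0,0,0],[0,0,0],[0,0,0],[0,0,0],[0,0,0],[0,0,0]],"gripper":[1,1,1,1,1,1,1,1]}'
python3 -c "
from h import *
from cell import robot,cams
s=robot.read_state();print(s['joints'].round(3));print(s['moment'])
c=cams.camera('scene');np.savez('pics/s10.npz',**c);crop(c,150,70,350,220,4,'s10.png')
lidang(c)
"
```

```text
time: 17.37
tool_pos: [0.5718, 0.0394, 0.1428]
orientation: [-0.278, 1.377, 0.325]
wrist_force: [-0.1, 0.2, -1.2]
gripper_width: 0.0224
[ 0.365  0.587 -0.733  2.122  0.794  0.513  1.028]
[-0.03513129  0.18318773 -0.00859697]
365 lid ang hist [1.18 1.19 1.27]
```

View pics/s10.png

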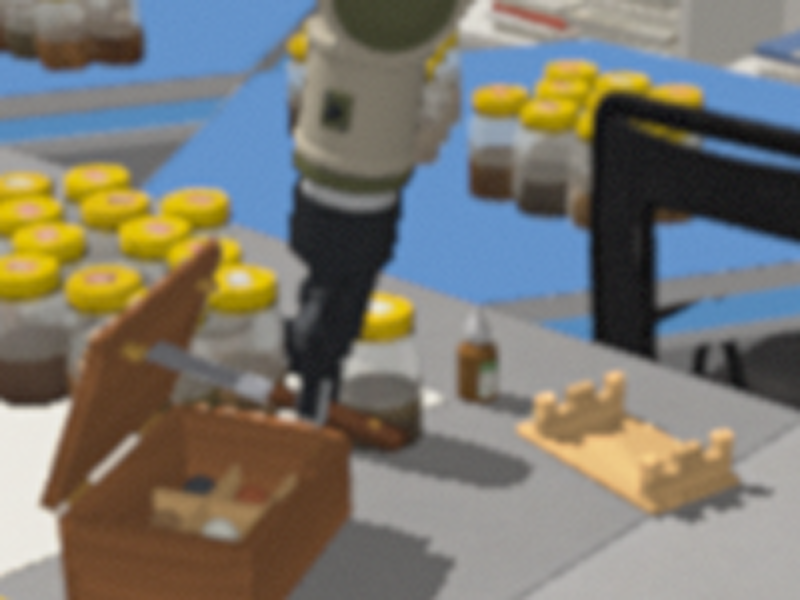

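```bash
python3 -m creep '{"xyz":[[0,0,5],[0,0,8],[0,0,8],[1,0,8],[1,0,8],[2,0,8],[2,0,7],[1,0,5],[1,0,4],[0,0,0]],"rotation":[[0,0,0],[0,0,0],[0,0,0],[0,0,0],[0,0,0],[0,0,0],[0,0,0],[0,0,0],[0,0,0],[0,0,0]],"gripper":[1,1,1,1,1,1,1,1,1,1]}'
python3 -c "
from h import *
from cell import robot,cams
s=robot.read_state();print(s['joints'].round(3));print(s['moment'])
c=cams.camera('scene');np.savez('pics/s11.npz',**c);crop(c,130,70,330,220,4,'s11.png')
lidang(c)
"
```

```text
time: 18.25
tool_pos: [0.6274, 0.0626, 0.1448]
orientation: [-0.278, 1.379, 0.325]
wrist_force: [-0.4, -0.9, -0.2]
gripper_width: 0.0226
[ 0.325  0.645 -0.743  1.993  0.766  0.598  1.059]
[-0.04702941  0.18928838  0.02979105]
633 lid ang hist [1.75 1.8  1.85]
```

View pics/s11.png

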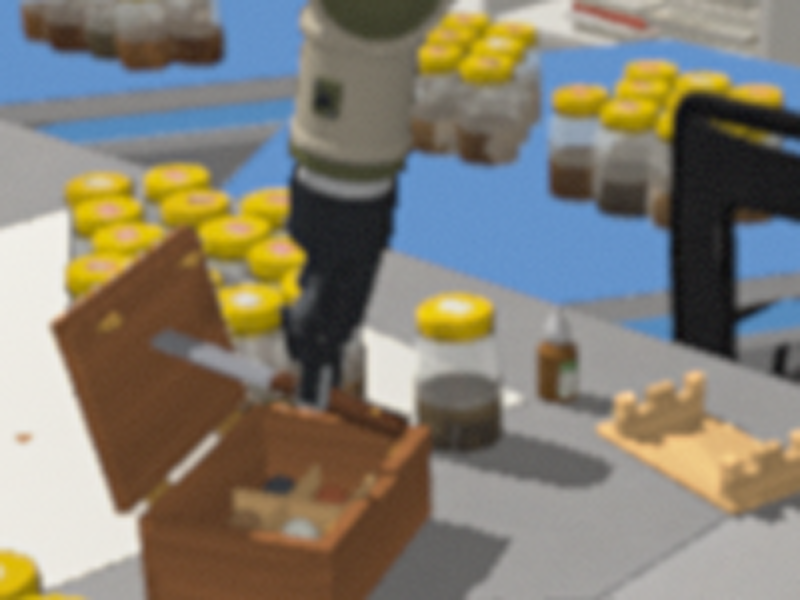

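```bash
python3 -m creep '{"xyz":[[-1,0,-5],[-2,0,-12],[-4,0,-20],[-4,0,-20],[-4,0,-20],[-4,0,-20],[-3,0,-12],[0,0,-5],[0,0,0]],"rotation":[[0,0,0],[0,0,0],[0,0,0],[0,0.02,0],[0,0.03,0],[0,0.04,0],[0,0.04,0],[0,0.04,0],[0,0,0]],"gripper":[1,1,1,1,1,1,1,1,1]}'
python3 -c "
from h import *
from cell import robot,cams
s=robot.read_state();print(s['joints'].round(3));print(s['moment'])
go([.455,-.105,.10],down(np.radians(22.6)))
c=cams.camera('scene');np.savez('pics/s12.npz',**c);crop(c,130,70,330,220,4,'s12.png')
lidang(c)
c=cams.camera('wrist');np.savez('pics/w12.npz',**c);cv2.imwrite('pics/w12.png',c['pixels'][:,:,::-1])
P=cloud(c,c['T_tool_cam'])
for v in range(90,280,12): print(v,P[v,259].round(4)*1e3)
"
```

```text
time: 19.05
tool_pos: [0.5192, 0.0171, 0.1507]
orientation: [-0.312, 1.548, 0.306]
wrist_force: [0.4, 0.5, -0.7]
gripper_width: 0.0221
[ 0.412  0.585 -0.802  2.11   0.659  0.713  1.135]
[ 0.05117121 -0.04469347  0.02280607]
t 19.05 shift mm in tool axes [  51.1  -88.  -106.1]
rotvec in tool axes [-0.001 -0.     0.004]
603 lid ang hist [1.77 1.8  1.85]
90 [-144.    -1.3  -84.1]
102 [149.6  -1.5 -65.6]
114 [148.4  -1.5 -55.4]
126 [ -6.6  -1.4 -65.7]
138 [ -6.1  -1.4 -60.6]
150 [ -5.2  -1.4 -55.2]
162 [ -6.7  -1.4 -50.3]
174 [ -8.4  -1.4 -45.3]
186 [ -8.   -1.4 -39.7]
198 [ -6.9  -1.4 -33.7]
210 [ -7.4  -1.4 -28. ]
222 [ -7.6  -1.4 -22.2]
234 [ -7.6  -1.5 -16.1]
246 [-10.1  -1.5 -11.1]
258 [-9.3 -1.5 -4.3]
270 [-10.7  -1.5   1.3]
```

View pics/s12.png

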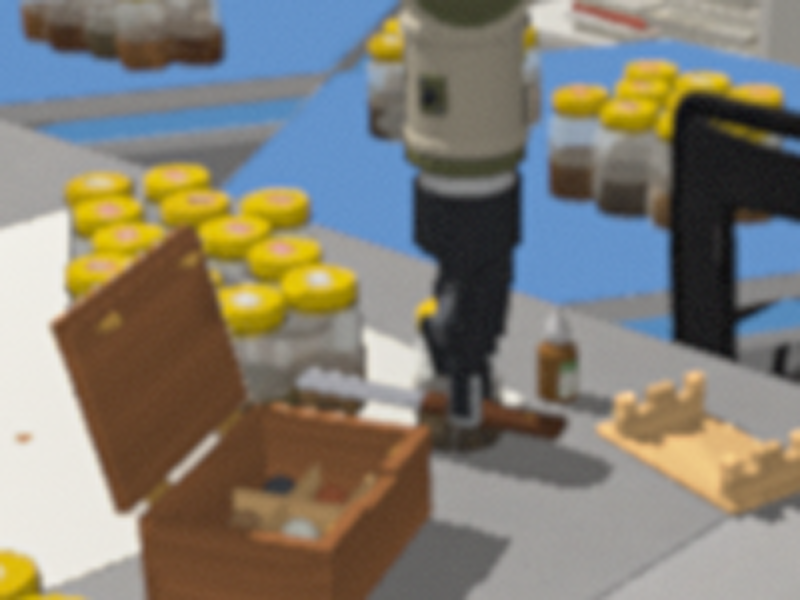

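View pics/w12.png

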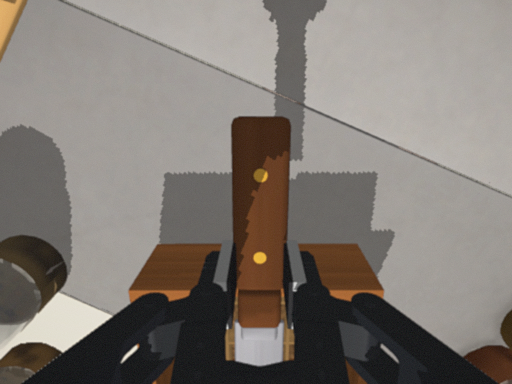

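```bash
python3 -m creep '{"xyz":[[0,0,-8],[0,0,-16],[0,-5,-20],[0,-10,-20],[0,-14,-16],[0,-16,-12],[5,-16,-8],[8,-14,-4],[12,-8,-2],[12,-4,0],[8,0,0],[4,0,0],[0,0,0]],"rotation":[[0,0,0],[0,0,0],[0,0,0],[0,0,0],[0,0.025,0],[0,0.03,0],[0,0,0],[0,0,0],[0,0,0],[0,0,0],[0,0,0],[0,0,0],[0,0,0]],"gripper":[1,1,1,1,1,1,1,1,1,1,1,1,1]}'
python3 -c "
from h import *
go([.455,-.105,.005],down(np.radians(22.6)))"
```

```text
time: 20.23
tool_pos: [0.4523, -0.1041, 0.1018]
orientation: [-0.323, 1.601, 0.301]
wrist_force: [0.3, 0.4, -0.9]
gripper_width: 0.022
t 20.23 shift mm in tool axes [96.5 -1.6  7.4]
rotvec in tool axes [ 0.    -0.054  0.003]
```

```bash
python3 -m creep '{"xyz":[[10,0,1],[18,0,1],[20,0,1],[18,0,1],[12,0,1],[7,0,0],[4,0,0],[2,0,0],[1,0,0],[0,0,0]],"rotation":[[0,0,0],[0,0,0],[0,0,0],[0,0,0],[0,0,0],[0,0,0],[0,0,0],[0,0,0],[0,0,0],[0,0,0]],"gripper":[1,1,1,1,1,1,1,1,1,1]}'
```

```text
time: 21.07
tool_pos: [0.4533, -0.1048, 0.0108]
orientation: [-0.323, 1.6, 0.3]
wrist_force: [0.4, 0.5, -1.4]
gripper_width: 0.0226
```

```bash
python3 -m creep '{"xyz":[[2,0,0],[2,0,0],[2,0,0],[0,0,0]],"rotation":[[0,0,0],[0,0,0],[0,0,0],[0,0,0]],"gripper":[1,1,1,1]}'
```

```text
time: 21.4
tool_pos: [0.4527, -0.1051, 0.0043]
orientation: [-0.323, 1.6, 0.3]
wrist_force: [0.9, 1.0, -0.4]
gripper_width: 0.0225
```

```bash
python3 -m creep '{"xyz":[[1,0,0],[0.5,0,0],[0,0,0]],"rotation":[[0,0,0],[0,0,0],[0,0,0]],"gripper":[1,1,1]}'
```

```text
time: 21.65
tool_pos: [0.4527, -0.1052, 0.0032]
orientation: [-0.323, 1.6, 0.3]
wrist_force: [-0.9, -0.1, 4.7]
gripper_width: 0.0222
```

Touching the bench (about 5 N). I'll release and rise.

```bash
python3 -m creep '{"xyz":[[0,0,0],[0,0,0],[0,0,0],[0,0,0],[0,0,0],[-10,0,0],[-20,0,0],[-25,0,0],[-25,0,0],[-25,0,0],[-25,0,0],[-10,0,0],[0,0,0]],"rotation":[[0,0,0],[0,0,0],[0,0,0],[0,0,0],[0,0,0],[0,0,0],[0,0,0],[0,0,0],[0,0,0],[0,0,0],[0,0,0],[0,0,0],[0,0,0]],"gripper":[0.6,0.3,0,0,0,0,0,0,0,0,0,0,0]}'
python3 -c "
from h import *
from cell import robot,cams
s=robot.read_state();c=cams.camera('wrist');T=np.eye(4);T[:3,:3]=R.from_rotvec(s['orientation']).as_matrix();T[:3,3]=s['tool_pos'];T=T@c['T_tool_cam']
cv2.imwrite('pics/w13.png',c['pixels'][:,:,::-1]);P=cloud(c,T)
m=(P[...,2]>.0035)&(P[...,2]<.03)
nn,l,st,_=cv2.connectedComponentsWithStats(m.astype(np.uint8))
for i in range(1,nn):
    if st[i,4]>500:
        Q=P[l==i];print(st[i],cv2.minAreaRect((Q[:,:2]*1000).astype(np.float32)),np.percentile(Q[:,2],[5,50,95]))
c=cams.camera('scene');lidang(c);cv2.imwrite('pics/s13.png',c['pixels'][:,:,::-1])
a=load('scene0')['pixels'];b=c['pixels'];d=np.abs(a.astype(int)-b).max(2)
for n,(u0,v0,u1,v1) in dict(jar=(232,140,257,170),drop=(262,148,276,170),loupe=(172,262,218,292)).items(): print(n,d[v0:v1,u0:u1].mean(),d[v0:v1,u0:u1].max())
"
```

```text
time: 22.73
tool_pos: [0.4605, -0.102, 0.1446]
orientation: [-0.323, 1.597, 0.298]
wrist_force: [-0.5, -0.0, -0.1]
gripper_width: 0.0853
[    0    56   159   217 17668] ((521.0979614257812, -274.11077880859375), (96.86986541748047, 181.4105987548828), 75.9141845703125) [0.00799536 0.00940051 0.02721579]
[ 246   97   31  205 5675] ((481.097412109375, -94.18156433105469), (198.73410034179688, 26.98863410949707), 22.279905319213867) [0.00763975 0.01127099 0.01321829]
[  0 302  34  29 656] ((678.5608520507812, -282.2125549316406), (33.38804244995117, 11.859796524047852), 76.59503936767578) [0.0049239  0.01570016 0.02844098]
[ 245  341  125   19 2077] ((599.8563232421875, 8.203067779541016), (3.9413883686065674, 130.1715087890625), 22.6419734954834) [0.00704476 0.01797319 0.02873334]
586 lid ang hist [1.77 1.8  1.84]
jar 6.037333333333334 24
drop 4.1558441558441555 8
loupe 4.495652173913044 8
```

View pics/w13.png

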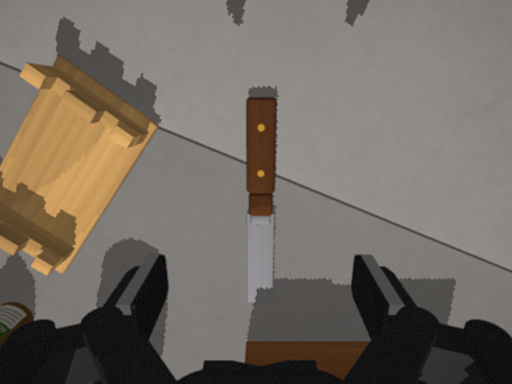

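View pics/s13.png

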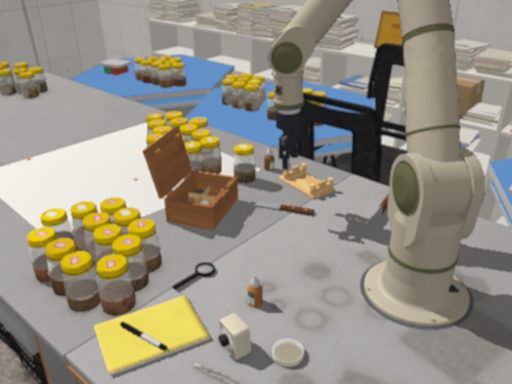

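The pictures show the spatula flat on the bench (wrist view, butt at (262,98), tip at (260,300)) and the lid standing open (scene view, around (167,160)). The jar, dropper bottle and hand lens have not moved, and the gripper is clear.

```bash
python3 -c "
from cell import robot
print(robot.hand_in())"
```

```text
the job is handed in; nothing more can be done
None
```

The job is done and handed in at about 22.8 s of the 56 s allowed. The lid is standing open and the spatula is lying flat on the bench.

**What I did:**
- I took the smaller, 200 mm spatula from the rack. The 269 mm knife on the bench was the look-alike.
- I set the spatula on edge on the bench, let go, tipped it flat with a finger and took it again across its width.
- I slid the blade about 38 mm into the notch without contact, levered the lid off its catches, then lifted and pushed the lid back with the blade.
- I laid the spatula flat on the bench, let go and raised the gripper clear of everything.

**Last checks:**
- **Lid:** it measured about 1.8 rad with nothing touching it, and the same about 3.7 s earlier when the blade had just left it.
- **Spatula:** it measured 199 x 27 mm in outline with its top about 11–13 mm high, which is flat.
- **Other items:** the jar, dropper bottle and hand lens look unmoved compared with the first picture.
- **Forces:** the highest wrist force in the readings I took was about 9 N.

**What did not go as planned:** joint 6 came close to its lower limit (0.136 against 0.11 rad) while levering. I made the last part of the lever stroke by shifting the hand without tilting it, so the handle turned about 0.06 rad in the grip. I corrected for that before laying the spatula down. No check failed.

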